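# Load the spacer plate into the plate warmer

### The arm

A 6-joint arm with a two-finger parallel gripper is mounted at the origin on the work surface. World frame = base frame: x ahead of the robot, y to its left, z up, the work surface at z = 0. Lengths are in m, angles in rad, forces in N, time in s.
With the tool pointing down it reaches from about 0.35 to 0.975 m from the base axis. Payload 7.1 kg.
Tool frame: the origin (TCP) lies midway between the tips of the shut fingers; the grasp point (between the pads) lies grip_depth behind it (grip_depth is the distance from the TCP to the grasp point, in m); z points along the fingers, y is the line along which they close (so a half turn about z gives the same grasp; the last joint's range is limited). The gripper opens to 88 mm and grips with 3 to 60 N. Pads are 20 mm wide; open, the fingers measure 115 mm over their backs; the gripper's body (75 mm by 178 mm) begins 61 mm behind the grasp point.
Start: joints at [1.256, 0.423, 1.63, -0, 1.089, -0.019], TCP at [0.182, 0.598, 0.223] pointing down, gripper open.
Joint ranges: [-3, 3], [-0.9, 2.11], [0.09, 2.58], [-1.31, 4.45], [0.11, 2.69], [-2.54, 2.54]. Speed limits (rad/s): [2.39, 2.39, 3.01, 3.14, 3.14, 3.14].

### API

Orientations are given as a rotation vector (axis times angle).
In Python, from bench import read_state, read_camera, job_done, grip_depth gives the robot as it stands.
- The arm moves only by the tool jog_arm, never from a script. Its argument "commands" is a list of rows, each a list of 3 entries, a list of its own where there are three numbers: the opening, from 0 (shut) to 1 (fully open), then the shift along the tool's x, y, z in m, then the turn, a rotation vector about the tool's x, y, z in degrees. A call has 1 to 10 rows; each row is the pose to reach, as a shift and turn from the pose commanded when the call began, along the tool's axes at that moment; what a row does not reach only later rows make up. A row lasts 1/12 s, in which the tool goes at most 41.7 mm and 7.16 degrees, less where a joint would pass 70% of its speed; a pose out of reach is approached as far as the arm can. A call with a gripper value outside its range is refused whole. The fingers move at their own pace and stop on an object; "newtons" is the grip in N (left out, the last holds). Time passes only in rows, so rows that repeat a pose let the fingers close. It gives the time, the measured TCP pose, the force, the opening and the grip force at its end, in the units of the state.
- read_state(): the state, without advancing time (a new reading comes with each control period).
- read_camera(name): name is "side" or "top" or "wrist"; returns a dict with "color" (420x560x3 uint8, red, green, blue), "camera_matrix" (3x3 intrinsics, pixels), "k1" (the pictures are not rectified: a ray, as slopes to the right and down, at radius r is drawn at 1 + k1 r^2 times it, then the intrinsics apply), "rvec" (rotation vector, rad) and "tvec" (3), from world to camera coordinates, as OpenCV has them; the wrist camera has in their place "T_tool_cam" (4x4, takes a point from camera to tool coordinates, whose origin is the TCP and whose axes are the flange's). Camera axes: x right, y down, z forward; pixel columns grow to the right and rows downward; lengths in m; the calibration is good to about 2 mm. A picture is of the moment at which its call begins: read the wrist's pose just before it. There is no depth.
- job_done(): hands the job in; it is judged then, once.
The state is a dict: "time": time; "qpos": joint angles; "qvel": joint speeds; "effort": joint torques, N m; "eef_pos": TCP position; "tcp_rot": TCP orientation; "ft_force": force on the tool from outside, world axes, zero at the start; "torque": the same for the moment, N m; "width": finger opening in m; "gripper_force": force on a finger pad.
Only numpy, scipy, OpenCV 4.12 (cv2) and the standard library are available. Lean on these libraries where they do the work, as an engineer would, in place of code of your own. Each camera call takes 0.05 s, during which the arm holds its last target. There are 200 camera calls.

### The job

Lay the flat square aluminium spacer plate on the open ledge of the plate warmer and let go of it, then push it along over the raised lip until it drops into the pocket under the keeper bar, and finally press it down until it is fully home, level with the lip. Feel your way, because the warmer's bed is not exactly where it is measured: never push, press or bump harder than about 25 N, and leave the other things on the bench alone.

Things in the scene. Friction and masses are not known exactly. Their poses are not given: they have to be found in the camera images.
- plate: Loose flat square plain aluminium plate, 56 x 56 x 10 mm, 60 to 120 g, smooth, lying flat on the bench to the left or right of the warmer. Origin: centre of its underside; z up, x and y along its sides (all four sides are alike).
- warmer: Plate warmer, fixed: grey base 260 x 140 x 30 mm (x, y, z) with a smooth aluminium bed on top. Origin: at the bench, mid-width, 147 mm from the ledge end of the base; x is the pushing direction (ledge, lip, pocket), z up. The bed is clamped firmly at an UNMEASURED offset of up to 28 mm either way along x: the points ledge, lip and pocket are nominal, the real ones all share that offset.
- ledge (a point): Nominal point on the bed's flat ledge, axes as the warmer's, 40 mm above the bench; the ledge reaches from 59 mm before it to 58 mm past it in x, 62 mm to each side. From 40 mm past it two slanting guide walls, 10 mm high, 6 mm thick, narrow (inner faces) from 80 mm apart to 60 mm at the lip, 68 mm past it.
- lip (a point): Nominal middle of the lip's upper inner edge (pocket side), axes as the warmer's. The lip stands 3 mm above the ledge: a ramp from 10 mm before this point up to a flat crest from 3 mm before it, then an upright drop to the pocket floor. The guide walls end and the pocket's side walls begin here.
- pocket (a point): Nominal centre of the pocket's floor (pad up, 6 mm under the lip's crest), axes as the warmer's. Pocket 60 x 60 mm: side walls 8 mm thick, 13 mm above this point, rigid end stop 15 mm above it, 30 mm past it in x. A keeper bar crosses from 2 to 18 mm past it in x, underside 23 mm above it, top 28 mm, so the plate cannot be lowered in. A dropped plate's top is 4 mm over the lip.
- pad (a joint): Steel heater pad, 59 x 59 mm, the pocket's floor. Value in m: 0 up (as found), 0.004 fully down. It does not yield to the plate's weight; it goes down under a push of about 4 N, stays where it is left, and is rigid at the bottom.
- tubeblock: Loose aluminium tube block with nine blind holes in its top, 56 x 56 x 45 mm, on the other side of the warmer from the plate. Not used; leave it. Origin: centre of its underside.
- tipbox: Loose red pipette tip box with a clear lid, 120 x 82 x 50 mm. Not used; leave it. Origin: centre of its underside.
- tubehead: Loose black round tube holder, diameter 100 mm, 40 mm high. Not used; leave it. Origin: centre of its underside.
- jar: Loose small white jar, diameter 48 mm, 62 mm high. Not used; leave it. Origin: centre of its underside.
There are look-alikes about, which are no part of the job. Several things have the shape of the plate; the one meant has the colours described above.

How it is judged:
By the outcome, as a careful person would: the job done as asked, in the order asked, and still so for the second after the job is handed in, with the robot touching nothing.
It also fails if it takes over 72 s, if anything falls off the work surface, if the arm or the gripper's body presses on something with over 40 N, if the wrist force passes 120 N, or if a joint passes its speed limit or range.

## Working session

There is one attempt and no reset: what is moved stays moved. The work goes in short steps, Python scripts to look and compute and a tool call to move; the robot and the scene stay as the last step left them, time stands still between calls to the robot, and variables do not carry over. Pictures are saved under pics/ and viewed, at most 10 in all, crops included, and the job is handed in when it is done.

Besides the shell and the picture viewer there is one more tool, called after ">>>" as a command line: name --argument value ..., lists and objects as JSON in quotes. jog_arm: Moves the arm, as the interface text tells. Its arguments: {"type":"object","properties":{"commands":{"type":"array"},"newtons":{"type":"number"}},"required":["commands"]}

```bash
mkdir -p pics; cat > h.py <<'E'
import numpy as np, cv2
from bench import *
from scipy.spatial.transform import Rotation as R
def snap(n,f):
    s=read_state(); c=read_camera(n); cv2.imwrite('pics/'+f,c['color'][:,:,::-1]); 
    import pickle; pickle.dump((s,c),open('pics/'+f+'.pkl','wb')); return s,c
def load(f):
    import pickle; return pickle.load(open('pics/'+f+'.pkl','rb'))
def pose(s,c):
    if 'rvec' in c:
        Rc=R.from_rotvec(np.ravel(c['rvec'])).as_matrix(); return Rc.T, -Rc.T@np.ravel(c['tvec'])
    T=np.eye(4);T[:3,:3]=R.from_rotvec(s['tcp_rot']).as_matrix();T[:3,3]=s['eef_pos'];T=T@c['T_tool_cam'];return T[:3,:3],T[:3,3]
def px2w(s,c,px,z):
    K=c['camera_matrix'];k=c['k1'];A,o=pose(s,c);out=[]
    for u,v in px:
        d=np.array([(u-K[0,2])/K[0,0],(v-K[1,2])/K[1,1]]);p=d.copy()
        for _ in range(20): p=d/(1+k*(p@p))
        r=A@np.array([*p,1]);out.append(o+r*(z-o[2])/r[2])
    return np.array(out)
def w2px(s,c,P):
    K=c['camera_matrix'];A,o=pose(s,c);q=(np.atleast_2d(P)-o)@A;p=q[:,:2]/q[:,2:]
    p=p*(1+c['k1']*(p**2).sum(1))[:,None];return p*[K[0,0],K[1,1]]+[K[0,2],K[1,2]]
E
python3 -c "
from h import *
a=snap('top','t.png');b=snap('side','s.png');s=a[0];print(s,grip_depth)
for x in (a,b):print(pose(*x)[1])
A=a[1]['color'][:,:,::-1];B=b[1]['color'][:,:,::-1]
cv2.imwrite('pics/t2.png',cv2.resize(A,(800,600),interpolation=cv2.INTER_CUBIC));cv2.imwrite('pics/s2.png',cv2.resize(B,(800,600),interpolation=cv2.INTER_CUBIC))"
```

```text
{'time': 0.0, 'qpos': array([ 1.25598207e+00,  4.23866125e-01,  1.63068575e+00, -2.74329741e-06,
        1.08859264e+00, -1.89822040e-02]), 'qvel': array([ 0.0014763 ,  0.00060045,  0.0015279 , -0.00163944, -0.00093917,
        0.00037648]), 'effort': array([ 4.23177407e-04, -5.44612062e+01, -2.73669541e+01,  6.44532521e-02,
        2.26345018e-02, -7.33221304e-05]), 'eef_pos': array([0.18200287, 0.59733068, 0.22188758]), 'tcp_rot': array([-4.62959492e-01, -3.10703435e+00,  2.40422129e-03]), 'ft_force': array([-0.07781866,  0.2938815 ,  0.21687064]), 'torque': array([ 0.00300182, -0.0116043 ,  0.01020421]), 'gripper_force': 0.0, 'width': 0.08784662610664297} 0.0187
[ 0.36064943 -0.06989653  0.98753918]
[-0.16123047 -1.04208769  0.78354628]
```

View pics/t2.png

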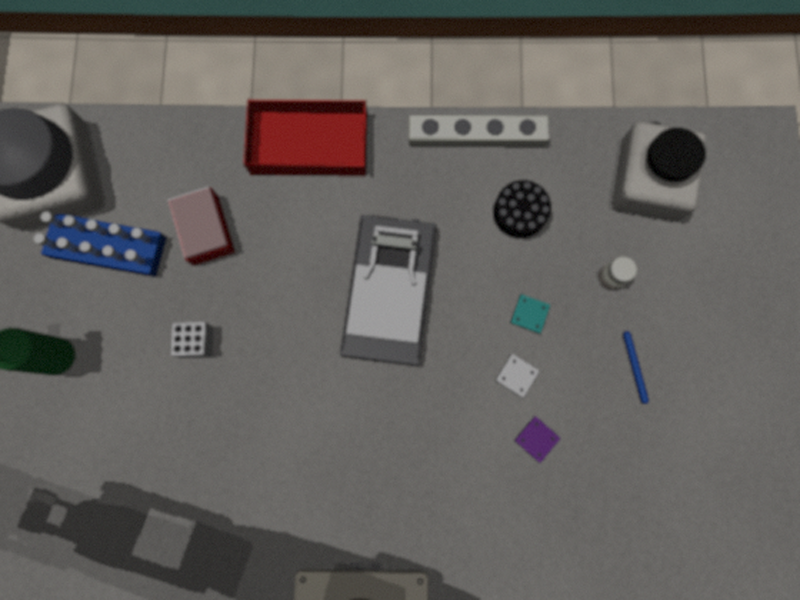

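View pics/s2.png

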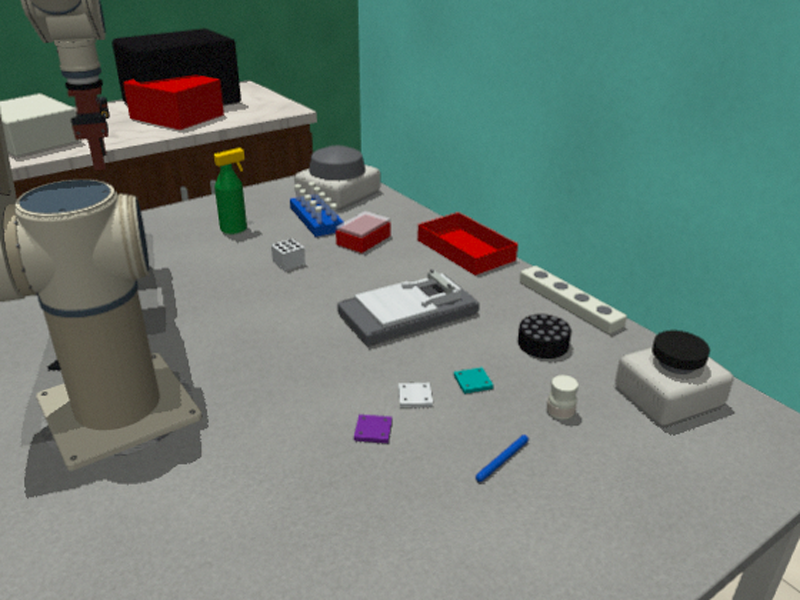

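The plate-shaped candidates in the top view are teal (530,313), silver-white with corner dots (518,375) and purple (538,440). Silver is the only one with an aluminium colour, so I'll check it in an enlarged crop.

```bash
python3 -c "
from h import *
s,c=load('t.png');A=c['color'][:,:,::-1]
cv2.imwrite('pics/t3.png',cv2.resize(A[145:325,230:400],None,fx=3.3,fy=3.3,interpolation=cv2.INTER_CUBIC))
k=0.7
print(px2w(s,c,np.array([(362,217),(436,222),(421,363),(342,356)])*k,0.03).round(4))
for n,q in dict(al=(518,375),teal=(530,313),pur=(538,440)).items(): print(n,px2w(s,c,[np.array(q)*k],0.01).round(4))
"
```

```text
[[ 0.7139  0.0121  0.03  ]
 [ 0.7055 -0.122   0.03  ]
 [ 0.4502 -0.0963  0.03  ]
 [ 0.4608  0.0407  0.03  ]]
al [[ 0.4332 -0.2665  0.01  ]]
teal [[ 0.5438 -0.2907  0.01  ]]
pur [[ 0.323  -0.2974  0.01  ]]
```

View pics/t3.png

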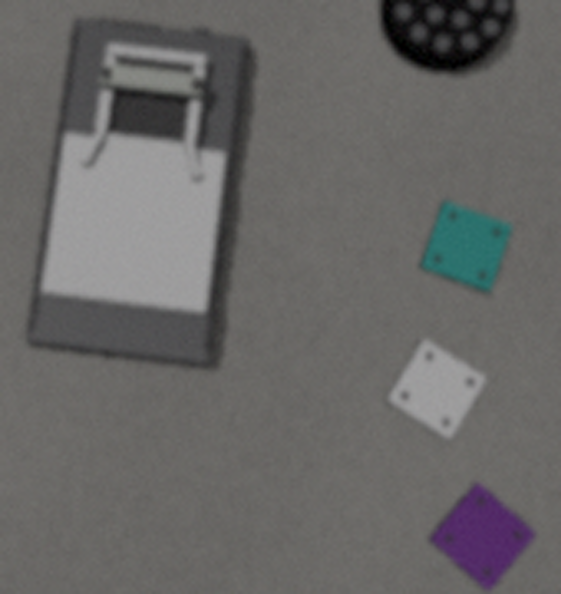

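```bash
python3 -c "
from h import *
s,c=load('t.png')
f=lambda q,z: px2w(s,c,(np.array(q)+.5)/3.3-.5+np.array([230,145]),z)
b=f([(77,20),(249,38),(215,366),(30,345)],.03);print(b.round(4))
print([np.linalg.norm(b[i]-b[i-1]).round(4) for i in range(4)])
d=(b[0]+b[1]-b[2]-b[3]);yaw=np.arctan2(d[1],d[0]);print('yaw',np.degrees(yaw))
near=(b[2]+b[3])/2;far=(b[0]+b[1])/2
ex=np.array([np.cos(yaw),np.sin(yaw),0]);ey=np.array([-ex[1],ex[0],0])
mid=(near+far)/2;O=mid+ex*.017;print('O',O)
for n,q,z in (('ledge near',[(41,293),(208,311)],.04),('lip',[(105,137),(187,145)],.043),('white far',[(62,130),(225,150)],.04),('walls top tip',[(88,165),(198,179)],.05),('bar',[(106,68),(202,82),(106,90),(202,95)],.065)):
  for p in f(q,z): print(n,((p-O)@ex).round(4),((p-O)@ey).round(4))
p=f([(427,338),(486,380),(450,438),(389,400)],.01);print(p.mean(0),[np.linalg.norm(p[i]-p[i-1]).round(4) for i in range(4)])
for i in range(4): e=p[i]-p[i-1];print(np.degrees(np.arctan2(e[1],e[0]))%90)
print(R.from_rotvec(s['tcp_rot']).as_matrix().round(3))
"
```

```text
[[ 0.7172  0.0133  0.03  ]
 [ 0.7035 -0.1217  0.03  ]
 [ 0.4466 -0.0966  0.03  ]
 [ 0.4608  0.0423  0.03  ]]
[np.float64(0.258), np.float64(0.1357), np.float64(0.2581), np.float64(0.1396)]
yaw -6.02484771485743
O [ 0.59891071 -0.04245842  0.03      ]
ledge near -0.1076 0.0657
ledge near -0.1066 -0.0599
lip 0.0167 0.0329
lip 0.0176 -0.0299
white far 0.0192 0.0666
white far 0.0178 -0.059
walls top tip -0.0083 0.0423
walls top tip -0.0095 -0.0413
bar 0.0641 0.0369
bar 0.0614 -0.036
bar 0.047 0.0348
bar 0.0513 -0.0371
[ 0.43327907 -0.26589425  0.01      ] [np.float64(0.056), np.float64(0.0537), np.float64(0.0522), np.float64(0.0529)]
57.86700836821562
54.27934773093661
57.108613922034834
58.34699869845606
[[-0.957  0.292 -0.   ]
 [ 0.292  0.957 -0.001]
 [ 0.    -0.002 -1.   ]]
```

The crop shows all three plates with corner dots. The silver one at crop (437,388), world (0.433,-0.266), is the only one of plain aluminium colour, so it is the plate.

>>> jog_arm --commands '[[1,[-0.4,-0.4,-0.03],[0,0,0]],[1,[-0.4,-0.4,-0.03],[0,0,0]],[1,[-0.4,-0.4,-0.03],[0,0,0]],[1,[-0.4,-0.4,-0.03],[0,0,0]],[1,[-0.4,-0.4,-0.03],[0,0,0]],[1,[-0.4,-0.4,-0.03],[0,0,0]],[1,[-0.4,-0.4,-0.03],[0,0,0]],[1,[-0.4,-0.4,-0.03],[0,0,0]],[1,[-0.4,-0.4,-0.03],[0,0,0]],[1,[-0.4,-0.4,-0.03],[0,0,0]]]'

```text
time: 0.93
eef_pos: [0.3781, 0.2287, 0.2448]
tcp_rot: [-0.462, -3.107, 0.0]
ft_force: [0.2, 0.8, 0.2]
width: 0.0877
gripper_force: 0.0
```

>>> jog_arm --commands '[[1,[-0.186,-0.456,0.06],[0,0,16]],[1,[-0.186,-0.456,0.06],[0,0,16]],[1,[-0.186,-0.456,0.06],[0,0,16]],[1,[-0.186,-0.456,0.06],[0,0,16]],[1,[-0.186,-0.456,0.06],[0,0,16]],[1,[-0.186,-0.456,0.06],[0,0,16]],[1,[-0.186,-0.456,0.06],[0,0,16]],[1,[-0.186,-0.456,0.06],[0,0,16]],[1,[-0.186,-0.456,0.06],[0,0,16]],[1,[-0.186,-0.456,0.06],[0,0,16]]]'

```text
time: 1.77
eef_pos: [0.4151, -0.1834, 0.194]
tcp_rot: [-0.891, -3.012, -0.0]
ft_force: [1.2, 0.3, 0.4]
width: 0.088
gripper_force: 0.0
```

```bash
python3 -c "
from h import *
s=read_state();M=R.from_rotvec(s['tcp_rot']).as_matrix();print(M.round(3),s['eef_pos'],M.T@(np.array([.433,-.266,.11])-s['eef_pos']))"
```

```text
[[-0.839  0.544 -0.   ]
 [ 0.544  0.839  0.   ]
 [ 0.     0.    -1.   ]] [ 0.41508717 -0.18336227  0.1940375 ] [-0.0600112  -0.05958496  0.08402651]
```

>>> jog_arm --commands '[[1,[-0.06,-0.06,0.06],[0,0,0]],[1,[-0.06,-0.06,0.06],[0,0,0]],[1,[-0.06,-0.06,0.06],[0,0,0]],[1,[-0.06,-0.06,0.06],[0,0,0]],[1,[-0.06,-0.06,0.06],[0,0,0]]]'

```text
time: 2.18
eef_pos: [0.4325, -0.2643, 0.1334]
tcp_rot: [-0.893, -3.009, -0.001]
ft_force: [-0.7, 0.1, 0.1]
width: 0.0877
gripper_force: 0.0
```

```bash
python3 -c "
from h import *
s,c=snap('wrist','w1.png');print(s['eef_pos'],s['tcp_rot']);print(pose(s,c)[1],w2px(s,c,[.433,-.266,.01]))
cv2.imwrite('pics/w1b.png',cv2.resize(c['color'][:,:,::-1],(800,600)))"
```

```text
[ 0.43248874 -0.26427443  0.13337849] [-8.93054861e-01 -3.00931311e+00 -1.40733107e-03]
[ 0.36272885 -0.21955538  0.29520137] [[279.29624732 203.04891038]]
```

View pics/w1b.png

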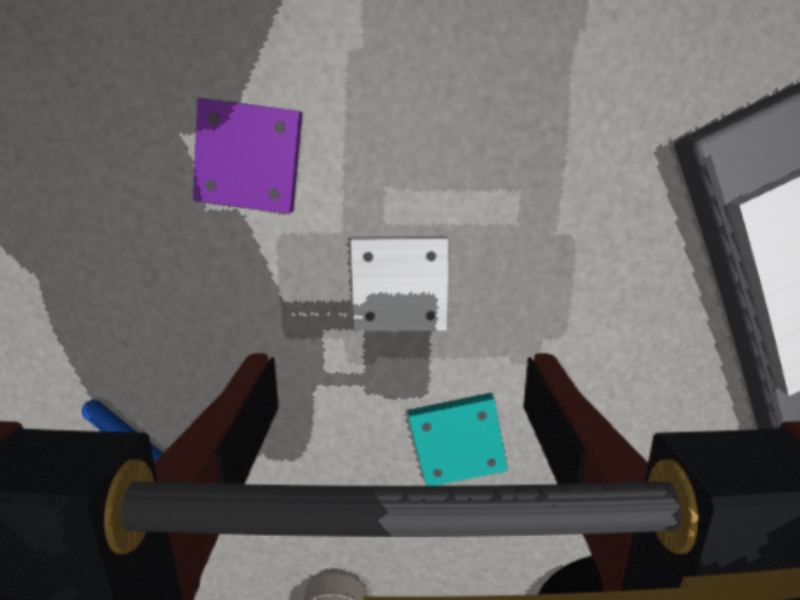

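Plate spans (350,239)–(448,330), squared up with the fingers and centred between them. I'll descend and grip.

>>> jog_arm --commands '[[1,[0.003,0,0.04],[0,0,0]],[1,[0.003,0,0.075],[0,0,0]],[1,[0.003,0,0.105],[0,0,0]],[1,[0.003,0,0.12],[0,0,0]],[1,[0.003,0,0.127],[0,0,0]],[1,[0.003,0,0.13],[0,0,0]],[1,[0.003,0,0.13],[0,0,0]]]'

```text
time: 2.82
eef_pos: [0.4313, -0.2621, 0.0051]
tcp_rot: [0.889, 3.012, -0.0]
ft_force: [0.1, -0.3, 1.0]
width: 0.0878
gripper_force: 0.0
```

>>> jog_arm --commands '[[0,[0,0,0],[0,0,0]],[0,[0,0,0],[0,0,0]],[0,[0,0,0],[0,0,0]],[0,[0,0,0],[0,0,0]],[0,[0,0,0],[0,0,0]],[0,[0,0,0],[0,0,0]],[0,[0,0,0],[0,0,0]],[0,[0,0,0],[0,0,0]]]' --newtons 20

```text
time: 3.48
eef_pos: [0.431, -0.2628, 0.0048]
tcp_rot: [0.891, 3.012, -0.0]
ft_force: [-0.7, 0.8, 5.4]
width: 0.0558
gripper_force: 20.0
```

>>> jog_arm --commands '[[0,[0,0,-0.02],[0,0,0]],[0,[0,0,-0.05],[0,0,0]],[0,[0,0,-0.09],[0,0,0]],[0,[0.006,0.04,-0.12],[0,0,-5]],[0,[0.012,0.08,-0.13],[0,0,-11]],[0,[0.018,0.12,-0.135],[0,0,-17]],[0,[0.024,0.16,-0.135],[0,0,-22]],[0,[0.03,0.2,-0.135],[0,0,-27]],[0,[0.032,0.235,-0.135],[0,0,-27]],[0,[0.032,0.252,-0.135],[0,0,-27]]]'

```text
time: 4.32
eef_pos: [0.5426, -0.0299, 0.1396]
tcp_rot: [0.159, 3.136, 0.001]
ft_force: [0.7, -0.8, -1.0]
width: 0.0558
gripper_force: 20.0
```

>>> jog_arm --commands '[[0,[0,0,0],[0,0,0]],[0,[0,0,0],[0,0,0]],[0,[0,0,0],[0,0,0]]]'

```text
time: 4.57
eef_pos: [0.5401, -0.0342, 0.139]
tcp_rot: [-0.163, -3.136, 0.0]
ft_force: [-0.5, -0.2, -0.6]
width: 0.056
gripper_force: 20.0
```

```bash
python3 -c "
from h import *
s,c=snap('wrist','w2.png');print(s['eef_pos'],s['tcp_rot'],s['width']);print(pose(s,c)[1])
cv2.imwrite('pics/w2b.png',cv2.resize(c['color'][:,:,::-1],(800,600)))"
```

```text
[ 0.54013144 -0.03423787  0.13895214] [-1.63034382e-01 -3.13600367e+00  3.49565482e-04] 0.05598811698638395
[ 0.45736016 -0.02558596  0.30066268]
```

View pics/w2b.png

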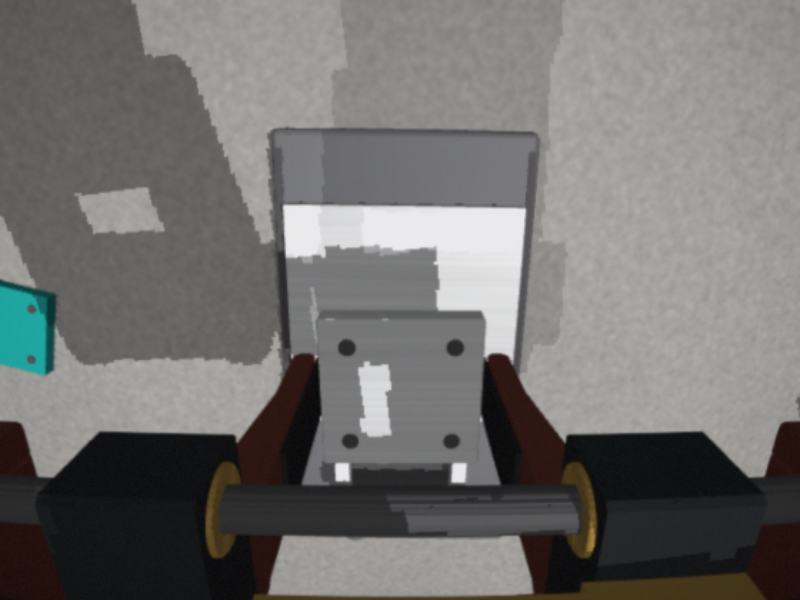

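Held plate at (318–484, 312–465), square with the bed; the bed's near edge runs from (284,205) to (526,208), and the base's near corners are (272,130) and (538,133).

```bash
python3 -c "
from h import *
s,c=load('w2.png')
f=lambda q,z: px2w(s,c,np.array(q)*.7,z)
O=np.array([.599,-.0425,0])
def show(n,p):
  print(n,p[:,:2].round(4).tolist(),'yaw',(np.degrees(np.arctan2(*(p[1]-p[0])[1::-1]))).round(2),np.linalg.norm(p[1]-p[0]).round(4),p.mean(0).round(4))
show('bed near',f([(284,205),(526,208)],.04))
show('base near',f([(272,130),(538,133)],.03))
show('plate rear top',f([(319,318),(484,318)],.1442))
show('plate rear bot?',f([(319,312),(484,311)],.1342))
show('plate front',f([(322,461),(478,463)],.1442))
"
```

```text
bed near [[0.4832, -0.0879], [0.4975, 0.0348]] yaw 83.36 0.1235 [ 0.4904 -0.0265  0.04  ]
base near [[0.4457, -0.0902], [0.4612, 0.0448]] yaw 83.45 0.1359 [ 0.4535 -0.0227  0.03  ]
plate rear top [[0.5103, -0.0577], [0.5159, -0.0043]] yaw 84.05 0.0538 [ 0.5131 -0.031   0.1442]
plate rear bot? [[0.5115, -0.0594], [0.517, -0.0028]] yaw 84.41 0.057 [ 0.5143 -0.0311  0.1342]
plate front [[0.5646, -0.0652], [0.5713, -0.0092]] yaw 83.18 0.0563 [ 0.568  -0.0372  0.1442]
```

>>> jog_arm --commands '[[0,[0,0.002,0.03],[0,0,0.5]],[0,[0,0.002,0.055],[0,0,0.5]],[0,[0,0.002,0.075],[0,0,0.5]],[0,[0,0.002,0.085],[0,0,0.5]],[0,[0,0.002,0.089],[0,0,0.5]],[0,[0,0.002,0.091],[0,0,0.5]],[0,[0,0.002,0.0915],[0,0,0.5]],[0,[0,0.002,0.092],[0,0,0.5]],[0,[0,0.002,0.0925],[0,0,0.5]],[0,[0,0.002,0.0925],[0,0,0.5]]]'

```text
time: 5.45
eef_pos: [0.5418, -0.0318, 0.0476]
tcp_rot: [0.177, 3.135, -0.0]
ft_force: [-0.1, 0.3, -1.1]
width: 0.0557
gripper_force: 20.0
```

>>> jog_arm --commands '[[0,[0,0,0.0005],[0,0,0]],[0,[0,0,0.001],[0,0,0]],[0,[0,0,0.001],[0,0,0]]]'

```text
time: 5.7
eef_pos: [0.5413, -0.0317, 0.046]
tcp_rot: [0.176, 3.136, -0.0]
ft_force: [-0.2, -1.2, -0.9]
width: 0.0555
gripper_force: 20.0
```

>>> jog_arm --commands '[[0,[0,0,0.0005],[0,0,0]],[0,[0,0,0.0008],[0,0,0]],[0,[0,0,0.0008],[0,0,0]]]'

```text
time: 5.95
eef_pos: [0.5412, -0.0317, 0.045]
tcp_rot: [-0.177, -3.137, 0.0]
ft_force: [0.6, -0.2, -1.1]
width: 0.0556
gripper_force: 20.0
```

>>> jog_arm --commands '[[0,[0,0,0.0005],[0,0,0]],[0,[0,0,0.0005],[0,0,0]],[0,[0,0,0.0005],[0,0,0]]]'

```text
time: 6.2
eef_pos: [0.5414, -0.0317, 0.0448]
tcp_rot: [0.177, 3.136, -0.0]
ft_force: [-1.2, 0.9, 4.1]
width: 0.0557
gripper_force: 20.0
```

Contact felt (+5 N). Releasing, then going up and back.

>>> jog_arm --commands '[[0.85,[0,0,0],[0,0,0]],[0.85,[0,0,0],[0,0,0]],[0.85,[0,0,0],[0,0,0]],[0.85,[0,0,0],[0,0,0]],[0.85,[0,0,-0.02],[0,0,0]],[0.85,[0,0,-0.05],[0,0,0]],[0.5,[0.03,0,-0.06],[0,0,0]],[0,[0.06,0,-0.06],[0,0,0]],[0,[0.06,0,-0.06],[0,0,0]],[0,[0.06,0,-0.06],[0,0,0]]]'

```text
time: 7.03
eef_pos: [0.4805, -0.0248, 0.1048]
tcp_rot: [-0.176, -3.136, 0.0]
ft_force: [0.2, -0.5, -0.4]
width: 0.0515
gripper_force: 0.0
```

```bash
python3 -c "
from h import *
s,c=snap('wrist','w3.png');print(s['eef_pos'],s['tcp_rot'],s['width']);print(pose(s,c)[1])
cv2.imwrite('pics/w3b.png',cv2.resize(c['color'][:,:,::-1],(800,600)))"
```

```text
[ 0.48046393 -0.02484525  0.10475719] [-1.76437066e-01 -3.13617772e+00  9.58095684e-06] 0.05153269033766241
[ 0.39762102 -0.01552463  0.26639503]
```

View pics/w3b.png

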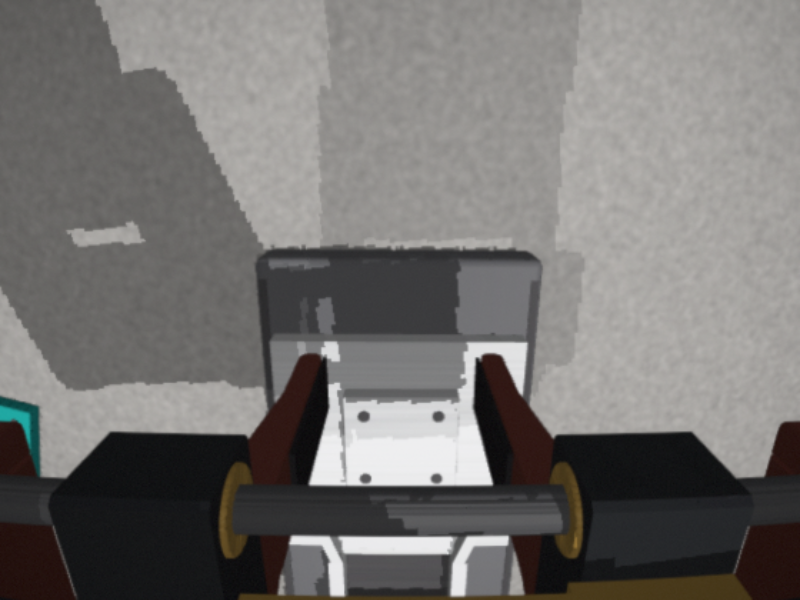

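Plate lies flat at (344–458, 400–485). The guide walls funnel in at (327,540) and (466,540), and the lip's inner edge is at row ~554, columns 344–451.

```bash
python3 -c "
from h import *
s,c=load('w3.png')
f=lambda q,z: px2w(s,c,np.array(q)*.7,z)
a=np.radians(-6.45);ex=np.array([np.cos(a),np.sin(a),0]);ey=np.array([-ex[1],ex[0],0]);B=np.array([.4904,-.0265,0])
for n,q,z in (('plate rear',[(344,402),(459,402)],.05),('holes',[(363,416),(438,416),(365,478),(436,478)],.05),('lip',[(345,554),(450,554)],.043),('walls start inner',[(330,541),(463,541)],.05),('wall at lip',[(344,556),(452,556)],.05),('bed near',[(271,341),(527,343)],.04)):
  for p in f(q,z): print(n,p[:2].round(4),((p-B)@ex).round(4),((p-B)@ey).round(4))
p=np.array(s['eef_pos'])-B;print('tcp',p@ex,p@ey)
"
```

```text
plate rear [ 0.514  -0.0556] 0.0267 -0.0263
plate rear [ 0.5202 -0.0011] 0.0267 0.0285
holes [ 0.5225 -0.0476] 0.0343 -0.0174
holes [ 0.5266 -0.0118] 0.0343 0.0187
holes [ 0.5582 -0.0515] 0.0701 -0.0173
holes [ 0.5622 -0.0159] 0.0701 0.0186
lip [ 0.6132 -0.0709] 0.127 -0.0303
lip [ 0.6197 -0.0126] 0.127 0.0284
walls start inner [ 0.5966 -0.0758] 0.1111 -0.037
walls start inner [ 0.6046 -0.0051] 0.1111 0.0341
wall at lip [ 0.6078 -0.0699] 0.1215 -0.03
wall at lip [ 0.6143 -0.0117] 0.1215 0.0286
bed near [ 0.483  -0.0876] -0.0004 -0.0615
bed near [0.4979 0.0345] 0.0006 0.0615
tcp -0.010059067608482386 0.0005280971263914701
```

>>> jog_arm --commands '[[0,[0,-0.0005,0.03],[0,0,0]],[0,[0,-0.0005,0.05],[0,0,0]],[0,[0,-0.0005,0.057],[0,0,0]],[0,[0,-0.0005,0.059],[0,0,0]],[0,[-0.01,-0.0005,0.0592],[0,0,0]],[0,[-0.016,-0.0005,0.0594],[0,0,0]],[0,[-0.019,-0.0005,0.0594],[0,0,0]],[0,[-0.02,-0.0005,0.0594],[0,0,0]]]'

```text
time: 7.75
eef_pos: [0.5035, -0.0279, 0.0461]
tcp_rot: [0.177, 3.134, -0.0]
ft_force: [-0.2, 0.3, 0.5]
width: 0.0006
gripper_force: 0.0
```

>>> jog_arm --commands '[[0,[-0.002,0,0],[0,0,0]],[0,[-0.004,0,0],[0,0,0]],[0,[-0.006,0,0],[0,0,0]],[0,[-0.008,0,0],[0,0,0]],[0,[-0.01,0,0],[0,0,0]],[0,[-0.012,0,0],[0,0,0]],[0,[-0.014,0,0],[0,0,0]]]'

```text
time: 8.33
eef_pos: [0.5155, -0.0293, 0.0451]
tcp_rot: [-0.177, -3.136, -0.0]
ft_force: [-1.3, 0.1, -0.2]
width: 0.0007
gripper_force: 0.1
```

>>> jog_arm --commands '[[0,[-0.002,0,0],[0,0,0]],[0,[-0.004,0,0],[0,0,0]],[0,[-0.006,0,0],[0,0,0]],[0,[-0.008,0,0],[0,0,0]],[0,[-0.01,0,0],[0,0,0]],[0,[-0.012,0,0],[0,0,0]],[0,[-0.014,0,0],[0,0,0]],[0,[-0.016,0,0],[0,0,0]],[0,[-0.018,0,0],[0,0,0]],[0,[-0.02,0,0],[0,0,0]]]'

```text
time: 9.17
eef_pos: [0.5354, -0.0316, 0.0452]
tcp_rot: [0.177, 3.137, -0.0]
ft_force: [-0.0, 0.1, 0.6]
width: 0.0003
gripper_force: 0.1
```

>>> jog_arm --commands '[[0,[-0.0015,0,0],[0,0,0]],[0,[-0.003,0,0],[0,0,0]],[0,[-0.0045,0,0],[0,0,0]],[0,[-0.006,0,0],[0,0,0]],[0,[-0.0075,0,0],[0,0,0]]]'

```text
time: 9.58
eef_pos: [0.5427, -0.0324, 0.0451]
tcp_rot: [-0.177, -3.136, -0.0]
ft_force: [-1.4, -0.1, 0.6]
width: 0.0005
gripper_force: 0.3
```

>>> jog_arm --commands '[[0,[-0.0015,0,0],[0,0,0]],[0,[-0.003,0,0],[0,0,0]],[0,[-0.0045,0,0],[0,0,0]],[0,[-0.006,0,0],[0,0,0]],[0,[-0.0075,0,0],[0,0,0]]]'

```text
time: 10.0
eef_pos: [0.5504, -0.0332, 0.0452]
tcp_rot: [0.177, 3.136, -0.0]
ft_force: [-0.7, -0.1, -0.8]
width: 0.0007
gripper_force: 0.1
```

>>> jog_arm --commands '[[0,[-0.0015,0,0],[0,0,0]],[0,[-0.003,0,0],[0,0,0]],[0,[-0.0045,0,0],[0,0,0]],[0,[-0.006,0,0],[0,0,0]],[0,[-0.0075,0,0],[0,0,0]],[0,[-0.009,0,0],[0,0,0]],[0,[-0.0105,0,0],[0,0,0]]]'

```text
time: 10.58
eef_pos: [0.5607, -0.0344, 0.0451]
tcp_rot: [-0.177, -3.137, 0.0]
ft_force: [1.3, 0.1, 0.3]
width: 0.0004
gripper_force: 0.1
```

>>> jog_arm --commands '[[0,[-0.0015,0,0],[0,0,0]],[0,[-0.003,0,0],[0,0,0]],[0,[-0.0045,0,0],[0,0,0]],[0,[-0.006,0,0],[0,0,0]],[0,[-0.0075,0,0],[0,0,0]],[0,[-0.009,0,0],[0,0,0]],[0,[-0.0105,0,0],[0,0,0]]]'

```text
time: 11.17
eef_pos: [0.5711, -0.0356, 0.0451]
tcp_rot: [-0.177, -3.137, -0.0]
ft_force: [-0.2, 0.4, 0.3]
width: 0.0004
gripper_force: 0.1
```

>>> jog_arm --commands '[[0,[-0.0015,0,0],[0,0,0]],[0,[-0.003,0,0],[0,0,0]],[0,[-0.0045,0,0],[0,0,0]],[0,[-0.006,0,0],[0,0,0]],[0,[-0.0075,0,0],[0,0,0]],[0,[-0.009,0,0],[0,0,0]],[0,[-0.0105,0,0],[0,0,0]]]'

```text
time: 11.75
eef_pos: [0.5817, -0.0368, 0.0452]
tcp_rot: [0.177, 3.136, -0.0]
ft_force: [-0.2, 0.8, -0.2]
width: 0.0002
gripper_force: 0.0
```

>>> jog_arm --commands '[[0,[-0.0015,0,0],[0,0,0]],[0,[-0.003,0,0],[0,0,0]],[0,[-0.0045,0,0],[0,0,0]],[0,[-0.006,0,0],[0,0,0]],[0,[-0.0075,0,0],[0,0,0]],[0,[-0.009,0,0],[0,0,0]],[0,[-0.0105,0,0],[0,0,0]]]'

```text
time: 12.33
eef_pos: [0.592, -0.0379, 0.0452]
tcp_rot: [-0.177, -3.137, 0.0]
ft_force: [-0.0, -0.1, 1.0]
width: 0.0006
gripper_force: 0.1
```

>>> jog_arm --commands '[[0,[-0.001,0,0],[0,0,0]],[0,[-0.002,0,0],[0,0,0]],[0,[-0.003,0,0],[0,0,0]],[0,[-0.004,0,0],[0,0,0]],[0,[-0.005,0,0],[0,0,0]],[0,[-0.006,0,0],[0,0,0]],[0,[-0.007,0,0],[0,0,0]],[0,[-0.008,0,0],[0,0,0]]]'

```text
time: 13.0
eef_pos: [0.5999, -0.0388, 0.0451]
tcp_rot: [-0.177, -3.137, 0.0]
ft_force: [0.6, -0.2, 0.6]
width: 0.0002
gripper_force: 0.1
```

```bash
python3 -c "
from h import *
s,c=snap('side','s4.png');A=c['color'][:,:,::-1]
cv2.imwrite('pics/s4b.png',cv2.resize(A[150:250,220:353],(798,600),interpolation=cv2.INTER_CUBIC))"
```

```text
(no output)
```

View pics/s4b.png

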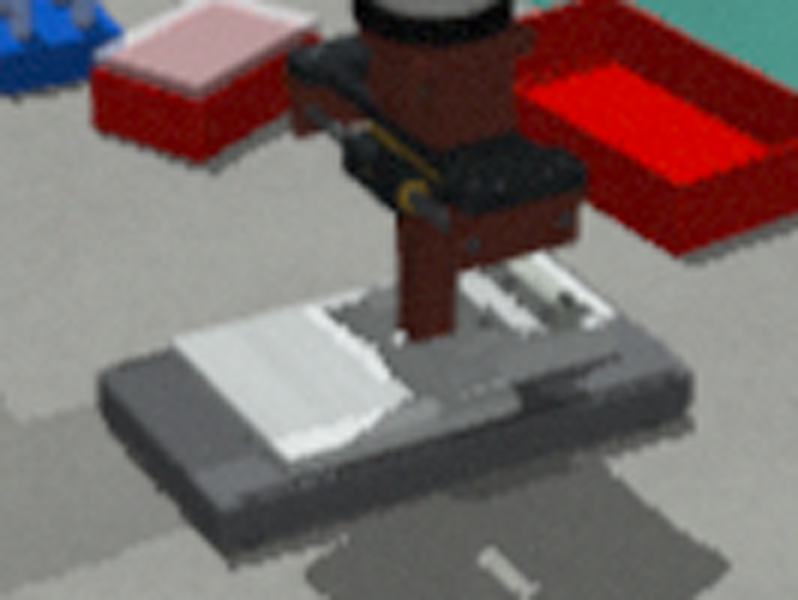

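The plate shows as the light patch ahead of the finger at (500,300), running in under the keeper bar.

>>> jog_arm --commands '[[0,[-0.001,0,0],[0,0,0]],[0,[-0.002,0,0],[0,0,0]],[0,[-0.003,0,0],[0,0,0]],[0,[-0.004,0,0],[0,0,0]],[0,[-0.005,0,0],[0,0,0]],[0,[-0.006,0,0],[0,0,0]]]'

```text
time: 13.55
eef_pos: [0.6059, -0.0395, 0.0451]
tcp_rot: [0.177, 3.137, -0.0]
ft_force: [-0.2, 0.5, -0.2]
width: 0.0003
gripper_force: 0.1
```

>>> jog_arm --commands '[[0,[-0.0005,0,0],[0,0,0]],[0,[-0.001,0,0],[0,0,0]],[0,[-0.0015,0,0],[0,0,0]],[0,[-0.002,0,0],[0,0,0]],[0,[-0.002,0,0],[0,0,0]]]'

```text
time: 13.97
eef_pos: [0.6079, -0.0397, 0.0452]
tcp_rot: [0.177, 3.137, -0.0]
ft_force: [0.2, -0.1, -0.1]
width: 0.0005
gripper_force: 0.0
```

>>> jog_arm --commands '[[0,[-0.0005,0,0],[0,0,0]],[0,[-0.001,0,0],[0,0,0]],[0,[-0.001,0,0],[0,0,0]]]'

```text
time: 14.22
eef_pos: [0.6089, -0.0399, 0.0452]
tcp_rot: [0.177, 3.136, -0.0]
ft_force: [-1.0, -0.4, 0.1]
width: 0.0005
gripper_force: 0.0
```

>>> jog_arm --commands '[[0,[-0.0005,0,0],[0,0,0]],[0,[-0.001,0,0],[0,0,0]],[0,[-0.001,0,0],[0,0,0]]]'

```text
time: 14.47
eef_pos: [0.6099, -0.04, 0.0452]
tcp_rot: [0.177, 3.137, 0.0]
ft_force: [-0.3, 0.2, 0.9]
width: 0.0
gripper_force: 0.0
```

>>> jog_arm --commands '[[0,[-0.0005,0,0],[0,0,0]],[0,[-0.0008,0,0],[0,0,0]],[0,[-0.0008,0,0],[0,0,0]]]'

```text
time: 14.72
eef_pos: [0.6102, -0.04, 0.0451]
tcp_rot: [-0.177, -3.136, -0.0]
ft_force: [-1.8, 0.7, 0.2]
width: 0.0004
gripper_force: 0.7
```

>>> jog_arm --commands '[[0,[-0.0005,0,0],[0,0,0]],[0,[-0.0005,0,0],[0,0,0]],[0,[-0.0005,0,0],[0,0,0]]]'

```text
time: 14.97
eef_pos: [0.6103, -0.04, 0.045]
tcp_rot: [-0.177, -3.135, -0.0]
ft_force: [-3.4, 0.2, 1.6]
width: 0.0006
gripper_force: 1.9
```

End stop felt, at the predicted place. I'll back off, rise and look.

>>> jog_arm --commands '[[0,[0.004,0,0],[0,0,0]],[0,[0.008,0,-0.01],[0,0,0]],[0,[0.012,0,-0.03],[0,0,0]],[0,[0.04,0,-0.06],[0,0,0]],[0,[0.07,0,-0.08],[0,0,0]],[0,[0.1,0,-0.1],[0,0,0]],[0,[0.12,0,-0.12],[0,0,0]],[0,[0.12,0,-0.12],[0,0,0]]]'

```text
time: 15.63
eef_pos: [0.4899, -0.0264, 0.1687]
tcp_rot: [0.176, 3.133, -0.0]
ft_force: [1.1, 0.2, 0.1]
width: 0.0005
gripper_force: 0.0
```

```bash
python3 -c "
from h import *
s,c=snap('wrist','w5.png');print(s['eef_pos'],s['tcp_rot'])
u=w2px(s,c,[[.617,-.04,.043],[.66,-.045,.047]]);print(u)
s2,c2=snap('side','s5.png')
A=c2['color'][175:235,265:345,::-1];W=c['color'][240:420,120:440,::-1]
cv2.imwrite('pics/m5.png',np.vstack([cv2.resize(A,(534,300),interpolation=cv2.INTER_CUBIC),cv2.resize(W,(534,300),interpolation=cv2.INTER_CUBIC)]))"
```

```text
[ 0.48990165 -0.02635667  0.16866394] [ 1.76167957e-01  3.13311876e+00 -1.07165393e-04]
[[280.85998648 328.68933918]
 [280.68966657 367.61716738]]
```

View pics/m5.png

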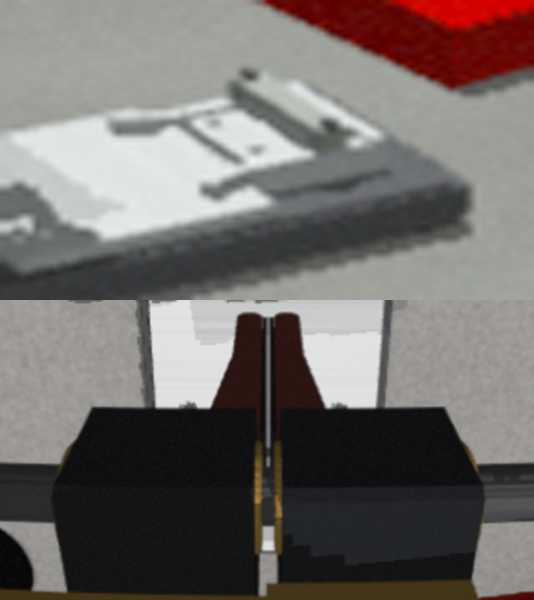

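Plate lies in the pocket past the lip; the dark gap line is at (210,140) in the upper crop. Next I'll press just ahead of the keeper bar.

>>> jog_arm --commands '[[0,[-0.04,-0.001,0],[0,0,0]],[0,[-0.08,-0.001,0],[0,0,0]],[0,[-0.115,-0.001,0.02],[0,0,0]],[0,[-0.135,-0.001,0.05],[0,0,0]],[0,[-0.143,-0.001,0.07],[0,0,0]],[0,[-0.1445,-0.001,0.085],[0,0,0]],[0,[-0.1445,-0.001,0.09],[0,0,0]],[0,[-0.1445,-0.001,0.09],[0,0,0]]]'

```text
time: 16.4
eef_pos: [0.6338, -0.0438, 0.0728]
tcp_rot: [-0.176, -3.133, -0.0]
ft_force: [-0.7, 0.3, 0.7]
width: 0.0005
gripper_force: 0.0
```

>>> jog_arm --commands '[[0,[0,0,0.008],[0,0,0]],[0,[0,0,0.014],[0,0,0]],[0,[0,0,0.019],[0,0,0]],[0,[0,0,0.021],[0,0,0]],[0,[0,0,0.022],[0,0,0]],[0,[0,0,0.023],[0,0,0]],[0,[0,0,0.023],[0,0,0]]]'

```text
time: 16.98
eef_pos: [0.6354, -0.0439, 0.0524]
tcp_rot: [0.177, 3.136, -0.0]
ft_force: [0.2, -0.6, 0.0]
width: 0.0007
gripper_force: 0.0
```

>>> jog_arm --commands '[[0,[0,0,0.0005],[0,0,0]],[0,[0,0,0.001],[0,0,0]],[0,[0,0,0.0015],[0,0,0]],[0,[0,0,0.002],[0,0,0]],[0,[0,0,0.0025],[0,0,0]],[0,[0,0,0.0025],[0,0,0]]]'

```text
time: 17.48
eef_pos: [0.6352, -0.0439, 0.0496]
tcp_rot: [-0.177, -3.136, 0.0]
ft_force: [-0.9, -0.3, 0.7]
width: 0.0005
gripper_force: 0.0
```

>>> jog_arm --commands '[[0,[0,0,0.0005],[0,0,0]],[0,[0,0,0.001],[0,0,0]],[0,[0,0,0.001],[0,0,0]]]'

```text
time: 17.73
eef_pos: [0.6352, -0.0439, 0.0485]
tcp_rot: [-0.177, -3.137, 0.0]
ft_force: [-0.6, -0.7, 0.7]
width: 0.0005
gripper_force: 0.0
```

>>> jog_arm --commands '[[0,[0,0,0.0005],[0,0,0]],[0,[0,0,0.001],[0,0,0]],[0,[0,0,0.0015],[0,0,0]],[0,[0,0,0.0015],[0,0,0]]]'

```text
time: 18.07
eef_pos: [0.6353, -0.0438, 0.0471]
tcp_rot: [0.177, 3.137, -0.0]
ft_force: [-0.7, 0.2, 0.4]
width: 0.0005
gripper_force: 0.0
```

>>> jog_arm --commands '[[0,[0,0,0.0005],[0,0,0]],[0,[0,0,0.001],[0,0,0]],[0,[0,0,0.001],[0,0,0]]]'

```text
time: 18.32
eef_pos: [0.6353, -0.0439, 0.0462]
tcp_rot: [0.177, 3.137, -0.0]
ft_force: [-0.2, 1.5, 2.1]
width: 0.0005
gripper_force: 1.2
```

>>> jog_arm --commands '[[0,[0,0,0.0005],[0,0,0]],[0,[0,0,0.001],[0,0,0]],[0,[0,0,0.001],[0,0,0]]]'

```text
time: 18.57
eef_pos: [0.6353, -0.0439, 0.0451]
tcp_rot: [0.177, 3.137, -0.0]
ft_force: [-0.2, 0.6, 2.9]
width: 0.0006
gripper_force: 1.2
```

>>> jog_arm --commands '[[0,[0,0,0.0005],[0,0,0]],[0,[0,0,0.001],[0,0,0]],[0,[0,0,0.001],[0,0,0]]]'

```text
time: 18.82
eef_pos: [0.6353, -0.0438, 0.0441]
tcp_rot: [0.177, 3.137, -0.0]
ft_force: [-0.4, -0.2, 1.7]
width: 0.0003
gripper_force: 1.0
```

>>> jog_arm --commands '[[0,[0,0,0.0005],[0,0,0]],[0,[0,0,0.0008],[0,0,0]],[0,[0,0,0.0008],[0,0,0]]]'

```text
time: 19.07
eef_pos: [0.6353, -0.0438, 0.0434]
tcp_rot: [0.177, 3.137, -0.0]
ft_force: [-1.0, 0.0, 2.7]
width: 0.0005
gripper_force: 1.6
```

>>> jog_arm --commands '[[0,[0,0,0.0003],[0,0,0]],[0,[0,0,0.0003],[0,0,0]],[0,[0,0,0.0003],[0,0,0]]]'

```text
time: 19.32
eef_pos: [0.6353, -0.0438, 0.0434]
tcp_rot: [0.177, 3.137, -0.0]
ft_force: [-1.5, 0.5, 4.6]
width: 0.0003
gripper_force: 2.8
```

>>> jog_arm --commands '[[0,[0,0,0.0004],[0,0,0]],[0,[0,0,0.0004],[0,0,0]],[0,[0,0,0.0004],[0,0,0]]]'

```text
time: 19.57
eef_pos: [0.6353, -0.0439, 0.0433]
tcp_rot: [0.177, 3.136, -0.0]
ft_force: [-2.9, 0.0, 7.7]
width: 0.0005
gripper_force: 4.2
```

>>> jog_arm --commands '[[0,[0,0,0.0004],[0,0,0]],[0,[0,0,0.0004],[0,0,0]],[0,[0,0,0.0004],[0,0,0]]]'

```text
time: 19.82
eef_pos: [0.6353, -0.0438, 0.0432]
tcp_rot: [0.177, 3.136, -0.0]
ft_force: [-3.9, 0.6, 12.3]
width: 0.0003
gripper_force: 5.7
```

>>> jog_arm --commands '[[0,[0,0,0.0005],[0,0,0]],[0,[0,0,0.0005],[0,0,0]],[0,[0,0,0.0005],[0,0,0]]]'

```text
time: 20.07
eef_pos: [0.6353, -0.0439, 0.0432]
tcp_rot: [0.177, 3.136, -0.0]
ft_force: [-4.7, -0.0, 14.8]
width: 0.0005
gripper_force: 7.6
```

>>> jog_arm --commands '[[0,[0,0,-0.003],[0,0,0]],[0,[0,0,-0.02],[0,0,0]],[0,[0,0,-0.05],[0,0,0]],[0,[0.02,0,-0.085],[0,0,0]],[0,[0.06,0,-0.1],[0,0,0]],[0,[0.09,0,-0.12],[0,0,0]],[1,[0.1,0,-0.12],[0,0,0]],[1,[0.1,0,-0.12],[0,0,0]],[1,[0.1,0,-0.12],[0,0,0]],[1,[0.1,0,-0.12],[0,0,0]]]'

```text
time: 20.9
eef_pos: [0.5371, -0.0328, 0.1612]
tcp_rot: [0.177, 3.136, -0.0]
ft_force: [0.2, -0.8, 0.4]
width: 0.0237
gripper_force: 0.0
```

```bash
python3 -c "
from h import *
s,c=snap('wrist','w6.png')
s2,c2=snap('side','s6.png')
A=c2['color'][175:235,265:345,::-1];W=c['color'][240:420,120:440,::-1]
cv2.imwrite('pics/m6.png',np.vstack([cv2.resize(A,(534,300),interpolation=cv2.INTER_CUBIC),cv2.resize(W,(534,300),interpolation=cv2.INTER_CUBIC)]))"
```

```text
(no output)
```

View pics/m6.png

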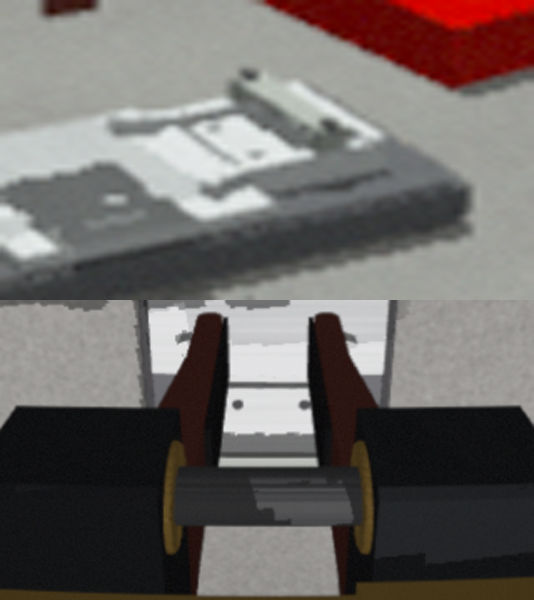

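The plate sits level with the lip: only a thin gap line remains at (205,140) in the upper crop, with no step visible. The tip stopped rigidly at 43.2 mm, against a lip crest at 43 mm.

```bash
python3 -c "
from bench import *
print(job_done())"
```

```text
the job is handed in; nothing more can be done
None
```

I laid the plate on the ledge and let go, pushed it over the lip into the pocket, and pressed it down until it stopped rigidly, level with the lip; the highest force I read was about 15 N, and the job is handed in at about 21 s.

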